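Seat a lens barrel in a sprung V-block and hold it pressed down

TASK

Take the longer of the two lens barrels out of its storage rest and lay it in the V-block of the alignment fixture, with its wide rim just outside the V-block's open end and its plain end facing the fixture's end plate, resting on both sloping faces. Then press the barrel down with the gripper's fingers until the sprung V-block is all the way down, and finish while still holding it pressed there, so that it bears on both faces of the V. Leave the short barrel and the other things on the bench where they are.

Things in the scene. Friction and masses are not known exactly. Their poses are not given: they have to be found in the camera images.
- barrel: The long lens barrel: dark metal cylinder 36 mm in diameter and 90 mm long, with a bright metal rim 44 mm in diameter and 8 mm wide on one end (98 mm overall) and glass in both ends; 0.13 to 0.25 kg. Origin on its axis, in the middle of the 90 mm plain length; its x axis runs along the barrel towards the rim (rim from x = 45 to 53 mm, plain end at x = -45 mm). It starts lying level in rest_long and may be turned about its own axis.
- rim (a point): Centre of the long barrel's wide rim, on its axis, 49 mm from the barrel's origin.
- rest_long: Fixed grey rest carrying the long barrel at the start; base 100 x 60 x 5 mm, origin at the centre of its underside, x along the barrel. Two V saddles, 24 to 38 mm either side of the middle (48 mm clear gap between them for the fingers), rise to 33 mm above the bench. The barrel's axis lies 34 mm above the bench, its top 52 mm. The two rests may swap sides.
- short_barrel: Bystander: the short lens barrel, same diameter and rim but only 60 mm of plain length (68 mm overall), lying in its own shorter grey rest. Origin on its axis, in the middle of the plain length. To be left where it is.
- fixture: Fixed aluminium base 136 x 84 x 12 mm; origin at the centre of its underside on the bench. x runs along the V groove, from the end plate to the open end. The end plate (60 mm wide, top 90 mm above the bench, dark round port) stands across the groove at x = -62 to -54 mm; the barrel's plain end faces it, the rim lies beyond the open end.
- nest (a joint): Travel of the sprung V-block, m: 0 when up, grows downward to 0.008 at its stop (all the way down). The springs give way at about 2 to 3 N of push on a seated barrel, then 0.9 N per mm: 9 to 10 N bring it to the stop. It springs back up when not pressed.
- v_axis (a point): Point on the axis of a fully seated barrel, midway along the V-block; moves down with it: 74 mm above the bench when up, 66 mm when fully down; x as the fixture's x. A barrel whose origin is here is perfectly seated, with 7 mm play towards the end plate before its rim meets the V-block and more the other way. The seated barrel's top is 18 mm above this point.
- left_face (a point): Middle of the contact line (13 mm beside and below v_axis) on the left (+y of the fixture) 45-degree steel face of the V-block. The V-block has two saddles, 24 to 38 mm either side of the middle, with a 48 mm clear gap between for the fingers; the sloping plates rise to about 1 mm below v_axis, 50 mm apart at the top. Floor plate 38 mm below v_axis. Moves with the V-block.
- right_face (a point): Middle of the contact line on the right (-y of the fixture) sloping face of the V-block, mirror image of the left one. In the rules, nest_c1 and nest_c2 are the left faces of the two saddles, nest_c3 and nest_c4 the right ones.
- tube_rack: Bystander: open grey rack holding capped glass tubes upright, 70 x 150 mm, 86 mm high over the caps; origin at the centre of its underside.
- tip_box: Bystander: grey box with a clear lid, 85 x 120 mm, 61 mm high; origin at the centre of its underside.
- bottle: Bystander: brown glass jar, 60 mm in diameter, 110 mm high; origin at the centre of its underside.
Mind the look-alikes: they are no part of the job. Leave any green look-alike of the barrel alone.

How it is judged:
By the outcome, as a careful person would: the job done as asked, in the order asked, and still so for the second after the job is handed in, while the arm keeps its last pose, push and grip.
It also fails if it takes over 48 s, if anything falls off the work surface, if the arm or the gripper's body presses on something with over 40 N, if the wrist force passes 120 N, or if a joint passes its speed limit or range.

ROBOT

A 7-joint arm with a two-finger parallel gripper is mounted at the origin on the work surface. World frame = base frame: x ahead of the robot, y to its left, z up, the work surface at z = 0. Lengths are in m, angles in degrees, forces in N, time in s.
With the tool pointing down it reaches from about 0.4 to 0.75 m from the base axis. Payload 19.5 kg.
Tool frame: the origin (TCP) lies between the finger pads; the fingertips stand 8 mm ahead of it and the grasp point (between the pads) lies 11 mm behind it (manip.finger_overhang is the distance from the TCP to the fingertips, in m); z points along the fingers, x is the direction in which the jaws open and shut, and the axes are right-handed (so a half turn about z gives the same grasp; the last joint's range is limited). The gripper opens to 85 mm and grips with 20 to 120 N. Pads are 22 mm wide; open, the fingers measure 114 mm over their backs; the gripper's body (76 mm by 85 mm) begins 54 mm behind the grasp point. The pads swing forward as they close: fully open they stand 13 mm farther back than shut.
Start: joints at [-2.389, 40.479, -1.581, 85.061, 1.261, 54.483, -4.326], TCP at [0.575, 0, 0.239] pointing down, gripper open.
Joint ranges: [-155.06, 155.06], [-18.47, 123.98], [-90, 86.84], [0, 140.48], [-83.41, 263.41], [0, 116], [-161.91, 161.91]. Speed limits (degrees/s): [108.29, 108.29, 147.25, 147.25, 172.46, 172.46, 172.46].

INTERFACE

Orientations are given as [roll, pitch, yaw] about the fixed x, y, z axes, in that order (R = Rz(yaw) Ry(pitch) Rx(roll)).
In Python, from cell import manip gives the robot as it stands.
- The arm moves only by the shell command python3 -m pendant 'ROWS'. ROWS is JSON, a list of rows, each an object of numbers: "x", "y", "z": the shift along the tool's x, y, z in mm; "turn": the turn about the tool's z in rad; "fingers": the finger opening in mm, from 0 to 85.4. A call has 1 to 20 rows; each row is the pose to reach, as a shift and turn from the pose commanded when the call began, along the tool's axes at that moment; what a row does not reach only later rows make up. A row lasts 1/8 s, in which the tool goes at most 62.5 mm and 10.7 degrees, less where a joint would pass 70% of its speed; a pose out of reach is approached as far as the arm can. A call with a gripper value outside its range is refused whole. The fingers move at their own pace and stop on an object; the grip force is fixed at half the most. Time passes only in rows, so rows that repeat a pose let the fingers close. It gives the time, the measured TCP pose, the force and the opening at its end, in the units of the state.
- manip.get_state(): the state, without advancing time (a new reading comes with each control period).
- manip.camera(name): name is "scene" or "side" or "wrist"; returns (picture, depth): 384x512x3 uint8, red, green, blue; 384x512 float32, m along the optical axis (not along the pixel's ray), 0 where there is no reading.
- manip.get_calibration(name): a dict with "fx", "fy", "cx", "cy" (pixels), "R" (3x3) and "t" (3): a world point X has camera coordinates R X + t. Camera axes: x right, y down, z forward; pixel columns grow to the right and rows downward; lengths in m; the calibration is good to about 2 mm. A picture is of the moment at which its call begins: read the wrist's pose just before it. get_calibration takes no time and is no camera call; for the wrist camera it gives the pose at the moment of the call.
- manip.job_done(): hands the job in, once; it reports no verdict.
The state is a dict: "time": time; "joint_positions": joint angles; "joint_velocities": joint speeds; "effort": joint torques, N m; "tcp_pos": TCP position; "tool_rot": TCP orientation; "wrist_force": force on the tool from outside, world axes, zero at the start; "ft_torque": the same for the moment, N m; "gripper_width": finger opening in m.
Only numpy, scipy, OpenCV 4.12 (cv2) and the standard library are available. Lean on these libraries where they do the work, as an engineer would, in place of code of your own. Each camera call takes 0.05 s, during which the arm holds its last target.

## Working session

There is one attempt and no reset: what is moved stays moved. The work goes in short steps, Python scripts to look and compute and a shell command to move; the robot and the scene stay as the last step left them, time stands still between calls to the robot, and variables do not carry over. Pictures are saved under pics/ and viewed, and the job is handed in when it is done.

```bash
mkdir -p pics; ls; cat > h.py <<'E'
from cell import manip
import numpy as np, cv2
def shot(n,tag):
    c=manip.get_calibration(n); p,d=manip.camera(n)
    cv2.imwrite(f'pics/{tag}.png',p[:,:,::-1]); np.savez(f'{tag}.npz',p=p,d=d,**{k:np.array(v) for k,v in c.items()})
def load(tag): return np.load(f'{tag}.npz')
def world(z,u,v,d=None):
    if d is None: d=z['d'][int(v),int(u)]
    c=np.array([(u-z['cx'])/z['fx']*d,(v-z['cy'])/z['fy']*d,d]); return z['R'].T@(c-z['t'])
def cloud(z):
    d=z['d']; v,u=np.indices(d.shape); c=np.stack([(u-z['cx'])/z['fx']*d,(v-z['cy'])/z['fy']*d,d],-1)
    return (c-z['t'])@z['R']
def onplane(z,u,v,h):
    r=z['R'].T@np.array([(u-z['cx'])/z['fx'],(v-z['cy'])/z['fy'],1]); o=-z['R'].T@z['t']
    return o+r*(h-o[2])/r[2]
def proj(z,X):
    c=z['R']@np.array(X)+z['t']; return [float(z['fx']*c[0]/c[2]+z['cx']),float(z['fy']*c[1]/c[2]+z['cy'])]
E
python3 - <<'E'
from h import *
print(manip.get_state())
for n in('scene','side','wrist'): shot(n,n+'0')
E
```

```text
pics
{'time': 0.0, 'joint_positions': array([-2.38940674, 40.51203274, -1.58282527, 85.0812245 ,  1.26024617,
       54.48182207, -4.3256004 ]), 'joint_velocities': array([-0.01036473,  0.01334094, -0.1002904 , -0.01596835, -0.10972685,
       -0.00487205,  0.00767461]), 'effort': array([-3.35119905e-03, -8.83210659e+01,  1.23306759e+00, -2.36173260e+01,
        1.66974653e-02,  6.38553465e-03, -2.14882397e-05]), 'tcp_pos': array([5.74773245e-01, 7.76074276e-06, 2.38859395e-01]), 'tool_rot': array([1.79998792e+02, 5.77545259e-02, 5.75750220e-04]), 'wrist_force': array([-0.42665324,  0.55050234, -0.83080045]), 'ft_torque': array([ 0.01874197, -0.01444001,  0.00779047]), 'gripper_width': 0.08560863119892817}
```

View pics/scene0.png

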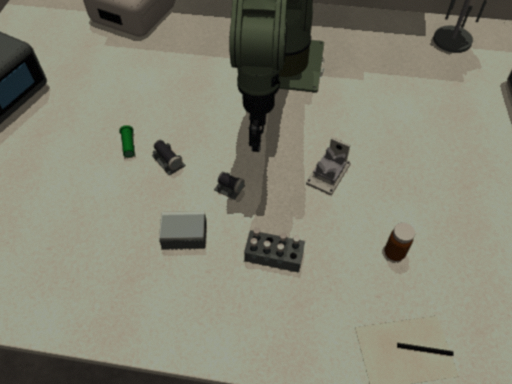

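View pics/side0.png

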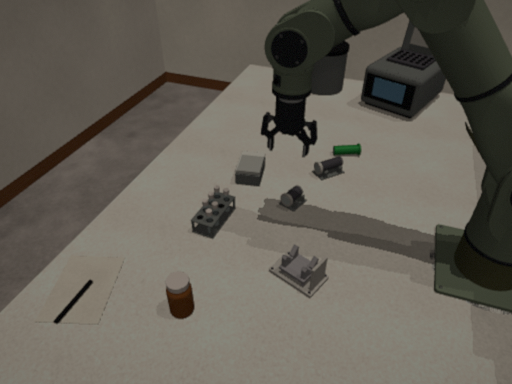

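View pics/wrist0.png

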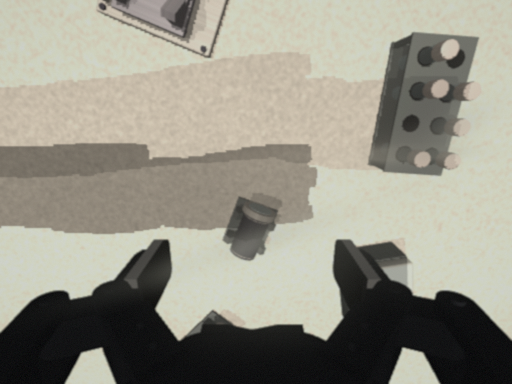

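Candidates: the dark cylinder at scene (168,157), the dark cylinder at (230,185), and the green cylinder at (127,140), which is the look-alike. I'll check the lengths of the two dark ones in an enlarged crop.

```bash
python3 - <<'E'
from h import *
s=load('scene0');d=load('side0');
for t,z,pts in(('sc',s,[(168,157),(230,185),(127,140),(330,168),(183,230),(275,250),(400,240)]),('si',d,[(328,166),(291,197),(347,150),(300,268),(180,295)])):
    for p in pts: print(t,p,world(z,*p).round(3))
a=cv2.resize(s['p'][120:210,110:250,::-1],None,fx=5,fy=5,interpolation=2)[:, :700]
cv2.imwrite('pics/c1.png',a)
a=cv2.resize(s['p'][130:200,300:360,::-1],None,fx=8,fy=8,interpolation=2);cv2.imwrite('pics/c2.png',a)
a=cv2.resize(d['p'][140:300,260:370,::-1],None,fx=5,fy=5,interpolation=2)[:600] if 0 else cv2.resize(d['p'][145:300,260:370,::-1],None,fx=3.8,fy=3.8,interpolation=2);cv2.imwrite('pics/c3.png',a)
E
```

```text
sc (168, 157) [ 0.523 -0.284  0.048]
sc (230, 185) [ 0.589 -0.084  0.039]
sc (127, 140) [ 0.476 -0.426  0.047]
sc (330, 168) [0.479 0.195 0.035]
sc (183, 230) [ 0.766 -0.176  0.056]
sc (275, 250) [0.781 0.074 0.045]
sc (400, 240) [0.736 0.382 0.103]
si (328, 166) [ 0.498 -0.27   0.041]
si (291, 197) [ 0.569 -0.052  0.05 ]
si (347, 150) [ 0.456 -0.413  0.03 ]
si (300, 268) [0.47  0.203 0.036]
si (180, 295) [0.697 0.413 0.084]
```

View pics/c1.png

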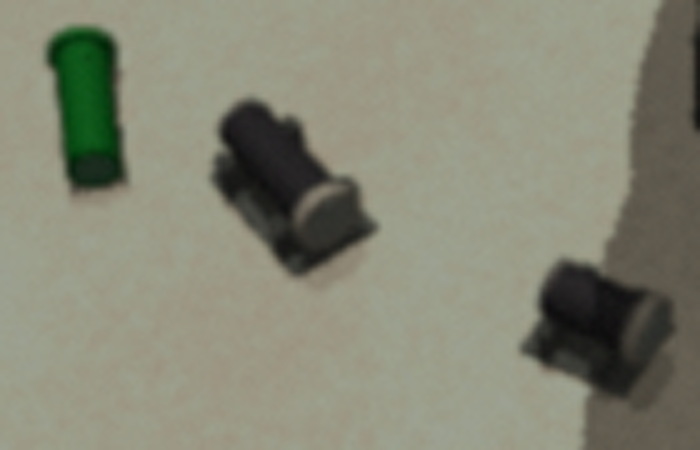

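View pics/c2.png

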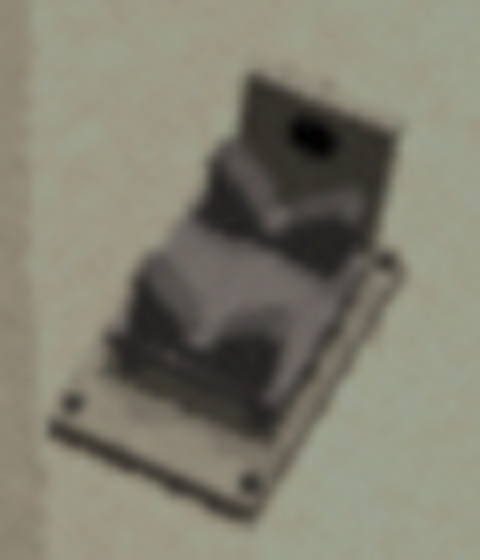

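View pics/c3.png

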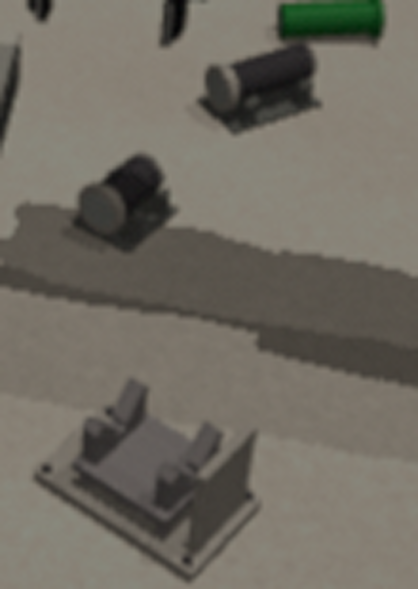

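Long barrel confirmed: the dark one at scene (168,157), about 98 mm long, with its rim at about (176,163). The one at (230,185) is visibly shorter. The fixture's end plate is at the upper right and its open end at the lower left.

```bash
python3 - <<'E'
from h import *
s=load('scene0');d=load('side0');w=load('wrist0')
cam=-w['R'].T@w['t'];print('wristcam',cam.round(3),'fwd',w['R'][2].round(3),'right',w['R'][0].round(3),w['fx'])
# barrel points: depth points between z .04-.056
for n,z in(('sc',s),('si',d)):
    C=cloud(z)
    for nm,c,r,h0,h1 in(('long',(.515,-.275),.07,.036,.056),('short',(.58,-.07),.05,.036,.056),('fix',(.475,.195),.09,.02,.1),('base',(.475,.195),.1,.008,.016)):
        m=(np.hypot(C[...,0]-c[0],C[...,1]-c[1])<r)&(C[...,2]>h0)&(C[...,2]<h1)&(z['d']>0)
        P=C[m];q=P[:,:2]-P[:,:2].mean(0);U,S,V=np.linalg.svd(q,full_matrices=False);t=q@V.T
        print(n,nm,len(P),P.mean(0).round(3),np.degrees(np.arctan2(V[0,1],V[0,0])).round(1),(t.max(0)-t.min(0)).round(3),((V[0]*(t.max(0)+t.min(0))[0]+V[1]*(t.max(0)+t.min(0))[1])/2+P.mean(0)[:2]).round(3))
E
```

```text
wristcam [0.575 0.075 0.373] fwd [-0.002 -0.288 -0.958] right [ 1.    -0.001 -0.001] 276.9217540472603
sc long 307 [ 0.507 -0.292  0.048] 47.8 [0.097 0.047] [ 0.504 -0.293]
sc short 259 [ 0.579 -0.083  0.048] 71.9 [0.067 0.042] [ 0.575 -0.084]
sc fix 938 [0.462 0.2   0.052] -20.8 [0.109 0.072] [0.463 0.198]
sc base 369 [0.508 0.189 0.012] -54.7 [0.156 0.106] [0.494 0.207]
si long 207 [ 0.499 -0.281  0.046] 45.3 [0.099 0.046] [ 0.499 -0.288]
si short 191 [ 0.57  -0.074  0.046] 66.0 [0.072 0.041] [ 0.57 -0.08]
si fix 1116 [0.46  0.209 0.049] 157.9 [0.103 0.072] [0.463 0.202]
si base 463 [0.476 0.219 0.011] 162.7 [0.139 0.09 ] [0.475 0.199]
```

```bash
python3 -m pendant '[{"x":-6,"y":50,"turn":0.17},{"x":-12,"y":100,"turn":0.34},{"x":-18,"y":150,"turn":0.5},{"x":-24,"y":200,"turn":0.66},{"x":-30,"y":245,"turn":0.79},{"x":-30,"y":245,"turn":0.79},{"x":-30,"y":245,"turn":0.79}]'
python3 - <<'E'
from h import *
s=manip.get_state();print(s['tcp_pos'],s['tool_rot'],s['joint_positions'])
shot('wrist','wl')
E
```

```text
[5.74810734e-01 1.69854458e-05 2.38940066e-01] [1.79999863e+02 4.77029574e-02 9.82656762e-04] [-2.38993049 40.50547016 -1.58263288 85.07760853  1.25938356 54.4818881
 -4.32500529]validation failed for argument at $[0]...
```

View pics/wl.png

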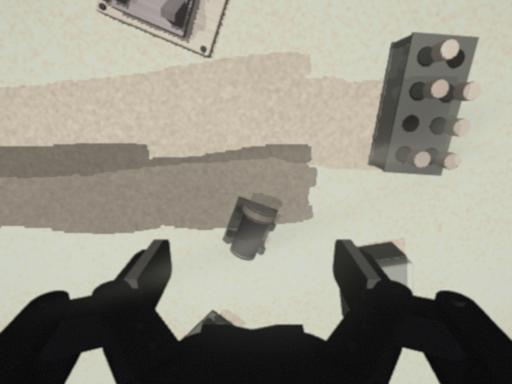

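The picture is unchanged because the call was refused. I'll send every field.

```bash
python3 -m pendant '[{"x":-6,"y":50,"z":0,"turn":0.17,"fingers":85},{"x":-12,"y":100,"z":0,"turn":0.34,"fingers":85},{"x":-18,"y":150,"z":0,"turn":0.5,"fingers":85},{"x":-24,"y":200,"z":0,"turn":0.66,"fingers":85},{"x":-30,"y":245,"z":0,"turn":0.79,"fingers":85},{"x":-30,"y":245,"z":0,"turn":0.79,"fingers":85},{"x":-30,"y":245,"z":0,"turn":0.79,"fingers":85}]'
python3 - <<'E'
from h import *
s=manip.get_state();print(s['tcp_pos'],s['tool_rot'],s['joint_positions'])
shot('wrist','wl')
E
```

```text
time: 1.08
tcp_pos: [0.5451, -0.2444, 0.2391]
tool_rot: [-180.0, 0.0, -45.2]
wrist_force: [-0.9, 0.5, 0.8]
gripper_width: 0.0851
[ 0.54507334 -0.24443727  0.23908201] [-1.79984746e+02  3.74359249e-02 -4.52073706e+01] [ 16.4866409   43.01769419   9.71671111  80.22913932  -7.88508701
  57.44267369 -17.31884783]
```

View pics/wl.png

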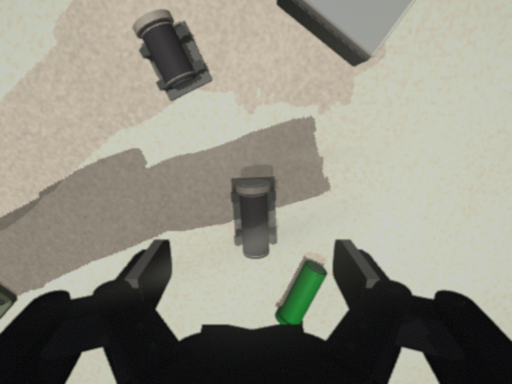

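The wrist view shows the long barrel at centre, upright in the picture. Its rim is at about (254,186) and its plain end at about (257,255). The short barrel is at the top left and the green one at (300,293).

```bash
cat >> h.py <<'E'
def fitbarrel(z,c,r,axis_h=None,zmin=.036,zmax=.06):
    C=cloud(z);m=(np.hypot(C[...,0]-c[0],C[...,1]-c[1])<r)&(C[...,2]>zmin)&(C[...,2]<zmax)&(z['d']>0)
    return C[m]
E
python3 - <<'E'
from h import *
z=load('wl');P=fitbarrel(z,(.503,-.29),.075)
print(len(P),P[:,2].max())
# cylinder cross-section: in-plane axis by PCA on high pts
a=np.radians(45)
from scipy.optimize import least_squares
d=np.array([np.cos(a),np.sin(a)])
t=P[:,:2]@d; print('t range',np.percentile(t,[0,1,50,99,100]).round(4),'c',np.array([.503,-.29])@d)
t0=t.max()
B=P[(t<t0-.016)&(t>t.min()+.004)]
f=lambda p:np.hypot(-(B[:,0]-.503)*np.sin(p[0])+(B[:,1]+.29)*np.cos(p[0])-p[1],B[:,2]-p[2])-.018
r=least_squares(f,[a,0,.034],loss='soft_l1',f_scale=.001);print(np.degrees(r.x[0]),r.x[1:],np.abs(r.fun).mean())
a=r.x[0];d=np.array([np.cos(a),np.sin(a)]);t=(P[:,:2]-[.503,-.29])@d
for lo in np.arange(-.07,.08,.004):
    k=(t>lo)&(t<=lo+.004)
    if k.sum(): print(lo.round(3),k.sum(),P[k,2].max().round(4))
C=cloud(z)
for v in range(174,264,3): print(v,C[v,256].round(4),z['p'][v,256],((C[v,256,:2]-[.503,-.29])@d).round(4))
E
```

```text
2065 0.05698962865591918
t range [0.0987 0.1006 0.1547 0.1982 0.199 ] c 0.1506137443927347
47.658077563015325 [0.00193013 0.03378689] 0.0004469236248394734
-0.054 24 0.052
-0.05 69 0.0532
-0.046 68 0.0527
-0.042 72 0.053
-0.038 78 0.0529
-0.034 73 0.0531
-0.03 74 0.0533
-0.026 71 0.0532
-0.022 74 0.0526
-0.018 81 0.0535
-0.014 72 0.0531
-0.01 79 0.053
-0.006 75 0.0524
-0.002 79 0.0534
0.002 84 0.0535
0.006 80 0.0535
0.01 79 0.0527
0.014 83 0.0527
0.018 82 0.0536
0.022 85 0.0528
0.026 83 0.0534
0.03 84 0.0529
0.034 74 0.0526
0.038 79 0.057
0.042 120 0.0568
0.046 143 0.0564
174 [ 0.5395 -0.2558 -0.    ] [114 108  98] 0.0499
177 [ 0.5368 -0.2584  0.002 ] [88 84 77] 0.0461
180 [ 0.5373 -0.2575  0.0226] [81 80 75] 0.0471
183 [ 0.5374 -0.2571  0.0391] [79 78 74] 0.0475
186 [ 0.5369 -0.2575  0.0507] [90 87 81] 0.0468
189 [ 0.5351 -0.2592  0.0552] [118 113 104] 0.0444
192 [ 0.5324 -0.2619  0.055 ] [118 113 102] 0.0406
195 [ 0.529  -0.2653  0.0517] [80 77 73] 0.0357
198 [ 0.5262 -0.2681  0.0514] [55 53 52] 0.0318
201 [ 0.5234 -0.2709  0.0512] [56 52 52] 0.0279
204 [ 0.5207 -0.2736  0.0514] [5
[... 260 characters left out ...]
0.5035 -0.2909  0.0504] [62 61 58] -0.0003
225 [ 0.5011 -0.2932  0.052 ] [66 65 62] -0.0037
228 [ 0.498  -0.2964  0.0513] [86 84 82] -0.0081
231 [ 0.4956 -0.2987  0.0531] [91 89 86] -0.0114
234 [ 0.4919 -0.3025  0.0506] [96 94 91] -0.0167
237 [ 0.4895 -0.3048  0.0526] [102 100  96] -0.02
240 [ 0.4859 -0.3084  0.0508] [106 104  98] -0.0251
243 [ 0.4838 -0.3105  0.0533] [107 106 100] -0.028
246 [ 0.4798 -0.3145  0.0507] [106 105  99] -0.0337
249 [ 0.4769 -0.3174  0.051 ] [105 103  98] -0.0378
252 [ 0.474  -0.3203  0.0516] [99 97 93] -0.0419
255 [ 0.4708 -0.3235  0.0512] [109 105 100] -0.0465
258 [ 0.468  -0.3263  0.052 ] [120 119 112] -0.0504
261 [ 0.4432 -0.3521 -0.0006] [199 199 180] -0.0862
```

```bash
python3 - <<'E'
from h import *
z=load('wl');a=np.radians(47.66);d=np.array([np.cos(a),np.sin(a)]);n=np.array([-d[1],d[0]])
C=cloud(z);q=C[...,:2]-[.4976,-.2931];t=q@d;l=q@n
m=(abs(l)>.0195)&(abs(l)<.034)&(abs(t)<.07)
for s in(-1,1):
  k=m&(l*s>0)
  print(s,[(round(b*1000),round(float(np.median(C[...,2][k&(t>b)&(t<b+.003)]))*1000) if (k&(t>b)&(t<b+.003)).any() else None,round(float(np.max(C[...,2][k&(t>b)&(t<b+.003)]))*1000) if (k&(t>b)&(t<b+.003)).any() else None) for b in np.arange(-.06,.06,.003)])
# rim sides/yaw check from the colour/depth edges per row: lateral mid of top z>.036
for b in np.arange(-.045,.05,.01):
  k=(t>b)&(t<b+.01)&(C[...,2]>.036)&(abs(l)<.03); print(round(b,3),l[k].min().round(4),l[k].max().round(4))
cv2.imwrite('pics/wlc.png',cv2.resize(z['p'][165:275,190:320,::-1],None,fx=5,fy=5,interpolation=2))
st=manip.get_state();print(st['tcp_pos'],st['tool_rot'])
y=np.radians(st['tool_rot'][2]);tx=np.array([np.cos(y),np.sin(y)]);ty=np.array([np.sin(y),-np.cos(y)])
e=np.array([.4976,-.2931])-st['tcp_pos'][:2];print('shift',e@tx*1000,e@ty*1000)
E
```

```text
-1 [(-60, 0, 1), (-57, 0, 1), (-54, 0, 1), (-51, 0, 1), (-48, 0, 0), (-45, 0, 1), (-42, 0, 1), (-39, 0, 1), (-36, 30, 32), (-33, 30, 33), (-30, 29, 32), (-27, 29, 32), (-24, 19, 32), (-21, 5, 5), (-18, 4, 6), (-15, 5, 6), (-12, 4, 6), (-9, 5, 6), (-6, 4, 6), (-3, 5, 6), (0, 5, 6), (3, 4, 6), (6, 5, 6), (9, 4, 6), (12, 4, 5), (15, 4, 6), (18, -1, 0), (21, -1, 1), (24, 29, 31), (27, 30, 34), (30, 30, 32), (33, 29, 33), (36, 28, 33), (39, 13, 32), (42, 3, 44), (45, 4, 44), (48, 5, 44), (51, 1, 44), (54, 0, 1), (57, 0, 2)]
1 [(-60, 0, 1), (-57, 0, 1), (-54, 0, 2), (-51, 1, 1), (-48, 0, 0), (-45, -1, -1), (-42, 0, 0), (-39, 13, 27), (-36, 28, 33), (-33, 29, 33), (-30, 29, 34), (-27, 30, 33), (-24, 17, 33), (-21, 4, 6), (-18, 5, 7), (-15, 4, 6), (-12, 5, 7), (-9, 5, 6), (-6, 5, 7), (-3, 5, 7), (0, 5, 6), (3, 4, 6), (6, 4, 6), (9, 5, 6), (12, 5, 7), (15, 5, 7), (18, 0, 0), (21, 0, 0), (24, 15, 31), (27, 30, 33), (30, 30, 32), (33, 29, 34), (36, 29, 33), (39, 17, 32), (42, 4, 6), (45, 5, 43), (48, 5, 45), (51, 2, 43), (54, 0, 2), (57, 0, 1)]
-0.045 -0.0172 0.017
-0.035 -0.0176 0.0177
-0.025 -0.0165 0.017
-0.015 -0.0169 0.0178
-0.005 -0.0173 0.0171
0.005 -0.0177 0.0178
0.015 -0.0166 0.0172
0.025 -0.017 0.0177
0.035 -0.0197 0.0172
0.045 -0.0215 0.0215
[ 0.54523172 -0.24406232  0.23915954] [-1.79978932e+02  3.13653358e-02 -4.51657406e+01]
shift 1.1918872465185304 68.35242636404895
```

View pics/wlc.png

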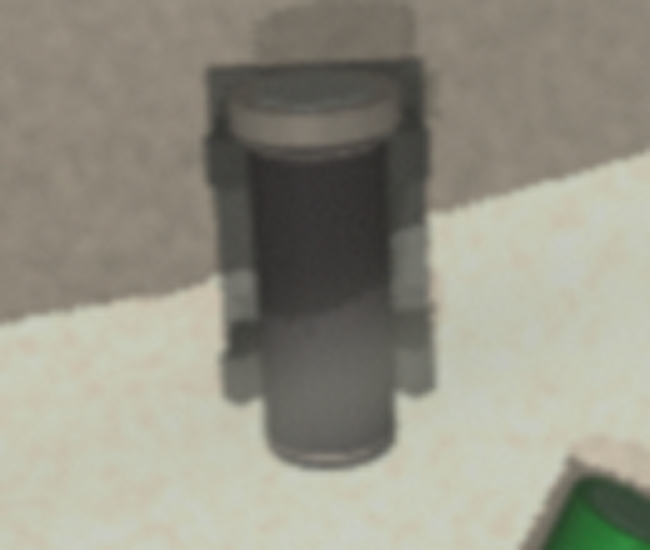

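```bash
python3 -m pendant '[{"x":-38,"y":-36,"z":-10,"turn":0.15,"fingers":85},{"x":-75,"y":-73,"z":-20,"turn":0.3,"fingers":85},{"x":-112,"y":-109,"z":-20,"turn":0.45,"fingers":85},{"x":-150,"y":-146,"z":-20,"turn":0.6,"fingers":85},{"x":-188,"y":-182,"z":-20,"turn":0.75,"fingers":85},{"x":-225,"y":-218,"z":-20,"turn":0.9,"fingers":85},{"x":-262,"y":-255,"z":-20,"turn":1.05,"fingers":85},{"x":-300,"y":-291,"z":-20,"turn":1.17,"fingers":85},{"x":-300,"y":-291,"z":-20,"turn":1.17,"fingers":85},{"x":-300,"y":-291,"z":-20,"turn":1.17,"fingers":85}]'
python3 - <<'E'
from h import *
s=manip.get_state();print(s['tcp_pos'],s['tool_rot'],s['joint_positions'].round(1))
shot('wrist','wf')
E
```

```text
time: 2.38
tcp_pos: [0.5402, 0.173, 0.2593]
tool_rot: [180.0, -0.0, -112.2]
wrist_force: [0.2, -1.4, 0.4]
gripper_width: 0.085
[0.54024494 0.17295911 0.25929738] [ 1.79992441e+02 -1.75996035e-02 -1.12190101e+02] [ -37.5   42.5   34.4   85.5  -26.1   60.1 -109.2]
```

View pics/wf.png

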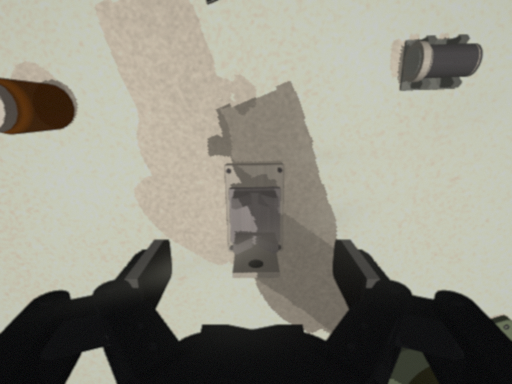

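The wrist view shows the fixture at (255,220), with the open end up and the end plate with its port at (256,263).

```bash
python3 - <<'E'
from h import *
z=load('wf');C=cloud(z)
m=(np.hypot(C[...,0]-.475,C[...,1]-.2)<.1)&(z['d']>0)
def rect(k):
    r=cv2.minAreaRect((C[k][:,:2]*1000).astype(np.float32));return r
print('base',rect(m&(C[...,2]>.009)&(C[...,2]<.015)))
k=m&(C[...,2]>.008);
lab=cv2.connectedComponents(k.astype(np.uint8))[1]; print('all',rect(lab==lab[220,255]))
print('plate',rect(m&(C[...,2]>.086)&(C[...,2]<.096)))
# V faces: points z .05-.074, sym fit
from scipy.optimize import least_squares
a=np.radians(-22.);o=np.array([.475,.2])
d=np.array([np.cos(a),np.sin(a)]);n=np.array([-d[1],d[0]]);q=C[...,:2]-o;t=q@d;l=q@n
for b in np.arange(-.08,.09,.004):
    k=m&(t>b)&(t<b+.004)&(abs(l)<.035)
    k2=k&(C[...,2]>.045)&(C[...,2]<.08)
    print(round(b*1000),k.sum(),np.percentile(C[...,2][k],[5,50,95]).round(3) if k.any() else '', l[k2].min().round(4) if k2.any() else '',l[k2].max().round(4) if k2.any() else '')
np.savez('tmp.npz',C=C,m=m)
cv2.imwrite('pics/wfc.png',cv2.resize(z['p'][155:285,205:305,::-1],None,fx=4.5,fy=4.5,interpolation=2))
E
```

```text
base ((475.1541442871094, 198.1828155517578), (84.14591979980469, 136.04196166992188), 68.72224426269531)
all ((475.13336181640625, 198.17074584960938), (84.16915893554688, 136.05699157714844), 68.68843841552734)
plate ((420.8746032714844, 218.98391723632812), (59.651527404785156, 9.658113479614258), 69.10668182373047)
-80 5 [-0.001 -0.     0.001]  
-76 1 [-0.001 -0.001 -0.001]  
-72 0   
-68 3 [0.012 0.012 0.012]  
-64 44 [0.026 0.09  0.091]  
-60 133 [0.06  0.09  0.091]  
-56 1079 [0.031 0.067 0.09 ] -0.0323 0.0274
-52 2 [0.07  0.074 0.078] -0.0242 -0.005
-48 1 [0.013 0.013 0.013]  
-44 0   
-40 50 [0.035 0.062 0.072] -0.0314 0.0265
-36 135 [0.036 0.062 0.072] -0.0314 0.0266
-32 140 [0.036 0.061 0.072] -0.0312 0.0265
-28 271 [0.036 0.053 0.071] -0.0311 0.0263
-24 338 [0.035 0.045 0.068] -0.031 0.0263
-20 136 [0.035 0.036 0.037]  
-16 109 [0.035 0.036 0.037]  
-12 142 [0.035 0.036 0.037]  
-8 133 [0.035 0.036 0.037]  
-4 118 [0.035 0.036 0.037]  
0 143 [0.035 0.036 0.037]  
4 143 [0.035 0.036 0.037]  
8 120 [0.035 0.036 0.037]  
12 80 [0.035 0.036 0.037]  
16 42 [0.035 0.036 0.037]  
20 17 [0.035 0.036 0.065] 0.0153 0.0189
24 121 [0.045 0.063 0.072] -0.0299 0.0277
28 158 [0.036 0.063 0.072] -0.0298 0.0276
32 162 [0.036 0.061 0.072] -0.0298 0.0275
36 549 [0.011 0.041 0.069] -0.031 0.0274
40 214 [0.011 0.013 0.036]  
44 136 [0.011 0.012 0.013]  
48 145 [0.011 0.012 0.013]  
52 137 [0.011 0.012 0.013]  
56 118 [0.011 0.012 0.014]  
60 143 [0.011 0.012 0.014]  
64 164 [0.    0.012 0.013]  
68 181 [-0.001  0.001  0.011]  
72 147 [-0.001 -0.     0.001]  
76 417 [-0.001  0.325  0.341]  
80 6357 [0.326 0.335 0.343]  
84 5909 [0.325 0.337 0.345]  
88 3761 [0.333 0.348 0.351]
```

View pics/wfc.png

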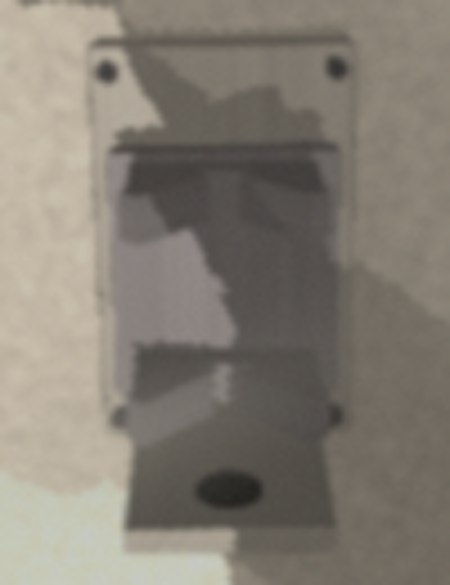

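```bash
python3 -m pendant '[{"x":50,"y":-15,"z":0,"turn":-0.14,"fingers":85},{"x":100,"y":-31,"z":0,"turn":-0.27,"fingers":85},{"x":150,"y":-46,"z":0,"turn":-0.41,"fingers":85},{"x":200,"y":-61,"z":0,"turn":-0.54,"fingers":85},{"x":250,"y":-76,"z":0,"turn":-0.68,"fingers":85},{"x":300,"y":-92,"z":0,"turn":-0.82,"fingers":85},{"x":350,"y":-107,"z":0,"turn":-0.95,"fingers":85},{"x":400,"y":-122,"z":30,"turn":-1.09,"fingers":85},{"x":447.7,"y":-136.6,"z":80,"turn":-1.219,"fingers":85},{"x":447.7,"y":-136.6,"z":120,"turn":-1.219,"fingers":85},{"x":447.7,"y":-136.6,"z":120,"turn":-1.219,"fingers":85},{"x":447.7,"y":-136.6,"z":120,"turn":-1.219,"fingers":85}]'
python3 - <<'E'
from h import *
s=manip.get_state();print(s['tcp_pos'],s['tool_rot'])
shot('wrist','wg')
st=s;y=np.radians(st['tool_rot'][2]);tx=np.array([np.cos(y),np.sin(y)]);ty=np.array([np.sin(y),-np.cos(y)])
e=np.array([.4976,-.2931])-st['tcp_pos'][:2];print('shift',e@tx*1000,e@ty*1000,(s['tcp_pos'][2]-.024)*1000)
E
```

```text
time: 3.92
tcp_pos: [0.4975, -0.2932, 0.1411]
tool_rot: [-180.0, -0.1, -42.4]
wrist_force: [-0.3, -0.2, -0.0]
gripper_width: 0.0849
[ 0.4975271  -0.29316297  0.14110419] [-1.79971650e+02 -9.29663870e-02 -4.24423494e+01]
shift 0.011300530346801242 -0.09566142997492948 117.10418961559452
```

View pics/wg.png

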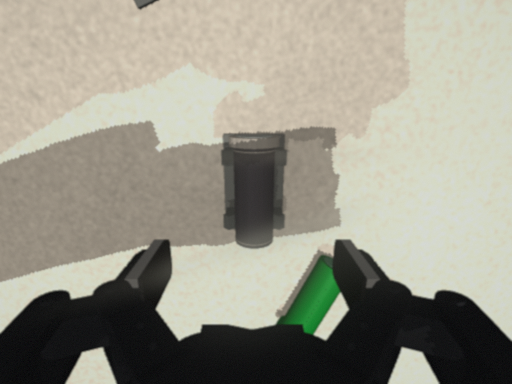

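The barrel is aligned at column 254, between the fingers, whose midpoint is at about 252. I'm going down to grip it.

```bash
python3 -m pendant '[{"x":0,"y":0,"z":40,"turn":0,"fingers":85},{"x":0,"y":0,"z":75,"turn":0,"fingers":85},{"x":0,"y":0,"z":100,"turn":0,"fingers":85},{"x":0,"y":0,"z":116,"turn":0,"fingers":85},{"x":0,"y":0,"z":116,"turn":0,"fingers":60},{"x":0,"y":0,"z":116,"turn":0,"fingers":45},{"x":0,"y":0,"z":116,"turn":0,"fingers":30},{"x":0,"y":0,"z":116,"turn":0,"fingers":25},{"x":0,"y":0,"z":116,"turn":0,"fingers":25},{"x":0,"y":0,"z":116,"turn":0,"fingers":25},{"x":0,"y":0,"z":116,"turn":0,"fingers":25},{"x":0,"y":0,"z":116,"turn":0,"fingers":25}]'
```

```text
time: 5.48
tcp_pos: [0.4988, -0.2945, 0.0249]
tool_rot: [-180.0, -0.3, -42.5]
wrist_force: [5.9, -5.4, 7.4]
gripper_width: 0.0344
```

```bash
python3 -m pendant '[{"x":0,"y":0,"z":-10,"turn":0,"fingers":25},{"x":0,"y":0,"z":-30,"turn":0,"fingers":25},{"x":0,"y":0,"z":-60,"turn":0,"fingers":25},{"x":0,"y":0,"z":-100,"turn":0,"fingers":25},{"x":0,"y":0,"z":-140,"turn":0,"fingers":25},{"x":0,"y":0,"z":-175,"turn":0,"fingers":25},{"x":0,"y":0,"z":-175,"turn":0,"fingers":25},{"x":0,"y":0,"z":-175,"turn":0,"fingers":25}]'
python3 - <<'E'
from h import *
s=manip.get_state();print(s['tcp_pos'],s['tool_rot'],s['wrist_force'],s['gripper_width'])
shot('wrist','wh')
E
```

```text
time: 6.48
tcp_pos: [0.4967, -0.2928, 0.198]
tool_rot: [180.0, 0.1, -42.5]
wrist_force: [-0.2, 0.0, -2.5]
gripper_width: 0.0343
[ 0.49666634 -0.29282594  0.19797173] [ 1.79991852e+02  5.40831927e-02 -4.24542679e+01] [-0.19453408  0.01645855 -2.50992203] 0.034271435186322016
```

View pics/wh.png

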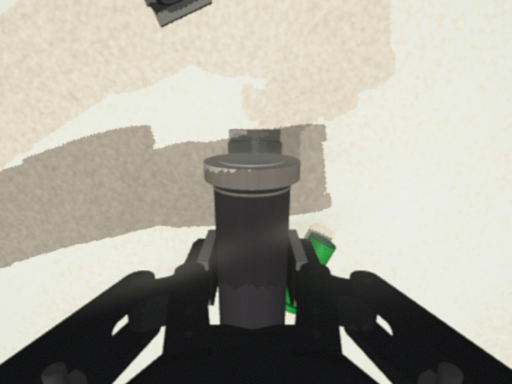

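The barrel is held with its rim at (252,170). I'll measure its pose in the tool frame.

```bash
cat >> h.py <<'E'
def toolpts(z,tcp,yaw):
    C=cloud(z);y=np.radians(yaw);T=np.array([[np.cos(y),np.sin(y),0],[np.sin(y),-np.cos(y),0],[0,0,-1]])
    return (C-tcp)@T.T
E
python3 - <<'E'
from h import *
from scipy.optimize import least_squares
z=load('wh');Q=toolpts(z,np.array([.49667,-.29283,.19797]),-42.45)
np.set_printoptions(suppress=True,precision=4)
for v in range(140,330,8): print(v,Q[v,252]*1000)
m=(z['d']>0)&(abs(Q[...,0])<.03)&(abs(Q[...,2])<.05)&(Q[...,1]<-.013)&(Q[...,1]>-.042)
P=Q[m&(abs(Q[...,0])<.02)]
print(len(P))
def f(p):
    x=P[:,0]-p[0]-p[1]*P[:,1]; h=P[:,2]-p[2]-p[3]*P[:,1]; return np.hypot(x,h)-.018
r=least_squares(f,[0,0,-.011,0],loss='soft_l1',f_scale=.001);print(r.x*1000,np.degrees(r.x[[1,3]]),np.abs(r.fun).mean())
E
```

```text
140 [ -1.3096 -39.9192 189.4656]
148 [ -1.3204 -30.2362 192.7639]
156 [ -1.0085 -53.4447  -3.8095]
164 [ -0.9798 -53.3075 -22.7855]
172 [ -0.9695 -51.639  -30.2312]
180 [ -0.9707 -48.5793 -30.7   ]
188 [ -0.9729 -45.3064 -30.5173]
196 [ -0.9794 -41.1951 -27.9168]
204 [ -0.9835 -37.3508 -26.7187]
212 [ -0.9863 -33.6806 -26.338 ]
220 [ -0.9877 -30.2548 -26.7566]
228 [ -0.9895 -26.7316 -27.0408]
236 [ -0.9936 -22.5189 -26.0012]
244 [ -0.9939 -19.2801 -27.1061]
252 [ -0.9964 -15.3741 -26.9964]
260 [ -0.9976 -11.836  -27.6437]
268 [ -1.0028  -6.9206 -26.145 ]
276 [ -1.0044  -3.1516 -26.6484]
284 [ -1.0072   1.142  -26.4661]
292 [ -1.009    5.1026 -26.8595]
300 [ -1.0135  10.1549 -25.9296]
308 [ -1.0158  14.4188 -26.1502]
316 [ -1.0183  18.8672 -26.2404]
324 [ -1.0213  23.5721 -26.1417]
4861
[ -0.7482  17.8639  -9.3156 -16.7575] [ 1.0235 -0.9601] 0.0015909438699912173
```

```bash
python3 - <<'E'
from h import *
from scipy.optimize import least_squares
z=load('wh');Q=toolpts(z,np.array([.49667,-.29283,.19797]),-42.45)
np.set_printoptions(suppress=True,precision=4)
for y0,y1 in((-.042,-.023),(-.042,.02)):
  for w in(.012,.015):
    m=(z['d']>0)&(Q[...,2]<-.013)&(Q[...,2]>-.04)&(Q[...,1]<y1)&(Q[...,1]>y0)&(abs(Q[...,0]+.001)<w)
    P=Q[m]
    def f(p): return np.hypot(P[:,0]-p[0]-p[1]*P[:,1],P[:,2]-p[2]-p[3]*P[:,1])-.018
    r=least_squares(f,[0,0,-.01,0],loss='soft_l1',f_scale=.001);print(len(P),r.x[[0,2]]*1000,np.degrees(r.x[[1,3]]),np.abs(r.fun).mean())
k=(z['d']>0)&(Q[...,1]<-.0465)&(Q[...,1]>-.06)&(Q[...,2]<0)&(Q[...,2]>-.035)&(abs(Q[...,0])<.04)
print('rim x',Q[k][:,0].min(),Q[k][:,0].max())
E
```

```text
2316 [-1.0433 -8.6225] [0.4718 0.2525] 0.0004202204771650202
2795 [-1.1194 -8.6212] [0.352  0.2509] 0.00039537548385063924
6518 [-1.3313 -8.7261] [0.0014 0.0661] 0.00039914663697215776
7887 [-1.3288 -8.7241] [0.0094 0.0645] 0.00037546302433783354
rim x -0.02316247661257106 0.020680340485829247
```

```bash
python3 -m pendant '[{"x":-35,"y":-35,"z":0,"turn":0.12,"fingers":25},{"x":-69,"y":-69,"z":0,"turn":0.24,"fingers":25},{"x":-104,"y":-104,"z":0,"turn":0.36,"fingers":25},{"x":-139,"y":-138,"z":0,"turn":0.48,"fingers":25},{"x":-173,"y":-173,"z":0,"turn":0.6,"fingers":25},{"x":-208,"y":-208,"z":0,"turn":0.72,"fingers":25},{"x":-243,"y":-242,"z":0,"turn":0.84,"fingers":25},{"x":-277,"y":-277,"z":0,"turn":0.96,"fingers":25},{"x":-312,"y":-311,"z":0,"turn":1.08,"fingers":25},{"x":-347,"y":-346,"z":20,"turn":1.2,"fingers":25},{"x":-347,"y":-346,"z":48,"turn":1.2,"fingers":25},{"x":-347,"y":-346,"z":48,"turn":1.2,"fingers":25},{"x":-347,"y":-346,"z":48,"turn":1.2,"fingers":25},{"x":-347,"y":-346,"z":48,"turn":1.2,"fingers":25}]'
python3 - <<'E'
from h import *
s=manip.get_state();print(s['tcp_pos'],s['tool_rot'],s['wrist_force'])
y=np.radians(s['tool_rot'][2]);tx=np.array([np.cos(y),np.sin(y)]);ty=np.array([np.sin(y),-np.cos(y)])
e=np.array([.4745,.1966])-s['tcp_pos'][:2];print('shift',e@tx*1000,e@ty*1000)
shot('wrist','wi');shot('scene','s1')
z=load('s1');cv2.imwrite('pics/s1c.png',cv2.resize(z['p'][100:220,270:390,::-1],None,fx=5,fy=5,interpolation=2))
E
```

```text
time: 8.28
tcp_pos: [0.475, 0.196, 0.1512]
tool_rot: [-180.0, 0.0, -111.3]
wrist_force: [0.2, 1.1, -3.3]
gripper_width: 0.0345
[0.47502131 0.19598296 0.15115222] [-1.79961114e+02  4.58477932e-02 -1.11258710e+02] [ 0.22336499  1.13032448 -3.33847249]
shift -0.38603956343551055 0.7095649725013463
```

View pics/wi.png

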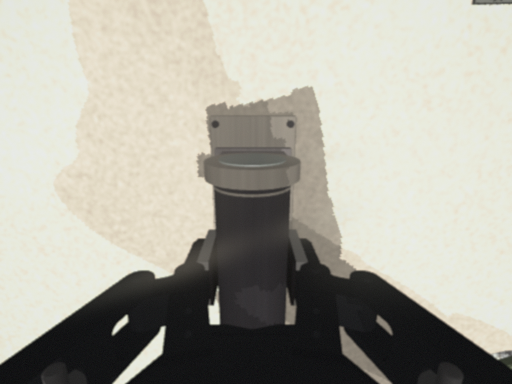

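View pics/s1c.png

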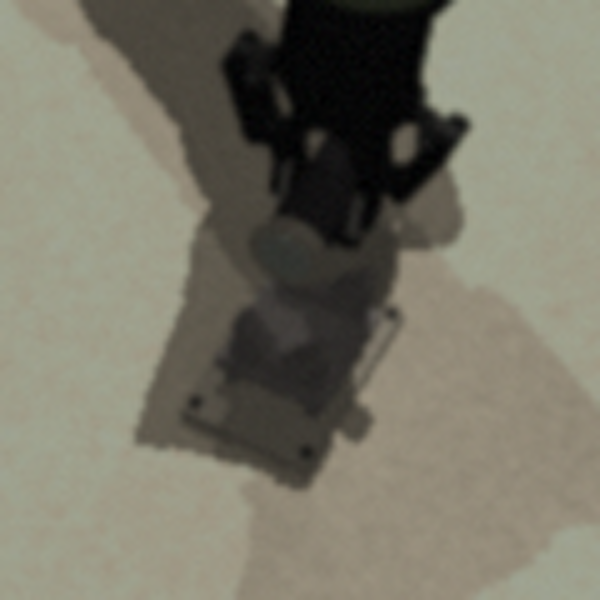

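The barrel is held over the fixture. The rim centre and the midpoint of the base screws, (214,124) and (290,124), are both at column 252, so I'm lowering.

```bash
python3 -m pendant '[{"x":0,"y":0,"z":35,"turn":0,"fingers":25},{"x":0,"y":0,"z":60,"turn":0,"fingers":25},{"x":0,"y":0,"z":75,"turn":0,"fingers":25},{"x":0,"y":0,"z":81,"turn":0,"fingers":25},{"x":0,"y":0,"z":83,"turn":0,"fingers":25},{"x":0,"y":0,"z":83,"turn":0,"fingers":25}]'
python3 -m pendant '[{"x":0,"y":0,"z":1,"turn":0,"fingers":25},{"x":0,"y":0,"z":2,"turn":0,"fingers":25},{"x":0,"y":0,"z":2,"turn":0,"fingers":25}]'
```

```text
time: 9.12
tcp_pos: [0.4748, 0.1965, 0.0678]
tool_rot: [-180.0, 0.0, -111.2]
wrist_force: [0.1, -0.2, -2.8]
gripper_width: 0.0341
time: 9.5
tcp_pos: [0.4746, 0.1963, 0.0654]
tool_rot: [-180.0, 0.0, -111.2]
wrist_force: [-1.1, 0.1, 1.6]
gripper_width: 0.0345
```

Contact came at the expected height, so I'm releasing slowly and then rising.

```bash
python3 -m pendant '[{"x":0,"y":0,"z":0,"turn":0,"fingers":35},{"x":0,"y":0,"z":0,"turn":0,"fingers":37},{"x":0,"y":0,"z":0,"turn":0,"fingers":40},{"x":0,"y":0,"z":0,"turn":0,"fingers":44},{"x":0,"y":0,"z":0,"turn":0,"fingers":48},{"x":0,"y":0,"z":0,"turn":0,"fingers":54},{"x":0,"y":0,"z":0,"turn":0,"fingers":60},{"x":0,"y":0,"z":0,"turn":0,"fingers":60}]'
python3 -m pendant '[{"x":0,"y":0,"z":-10,"turn":0,"fingers":60},{"x":0,"y":0,"z":-30,"turn":0,"fingers":60},{"x":0,"y":0,"z":-60,"turn":0,"fingers":60},{"x":0,"y":0,"z":-90,"turn":0,"fingers":60},{"x":0,"y":-30,"z":-130,"turn":0,"fingers":60},{"x":0,"y":-60,"z":-150,"turn":0,"fingers":60},{"x":0,"y":-60,"z":-150,"turn":0,"fingers":60},{"x":0,"y":-60,"z":-150,"turn":0,"fingers":60}]'
python3 - <<'E'
from h import *
s=manip.get_state();print(s['tcp_pos'],s['tool_rot'],s['wrist_force'],s['gripper_width'])
shot('wrist','wj')
z=load('wj');C=cloud(z)
from scipy.optimize import least_squares
o=np.array([.4751,.1982]);a=np.radians(-21.2);d=np.array([np.cos(a),np.sin(a)]);n=np.array([-d[1],d[0]]);q=C[...,:2]-o;t=q@d;l=q@n
m=(z['d']>0)&(C[...,2]>.078)&(C[...,2]<.1)&(abs(l)<.018)&(t>-.043)&(t<.042)
T,L,H=t[m],l[m],C[...,2][m]
r=least_squares(lambda p:np.hypot(L-p[0]-p[1]*T,H-p[2]-p[3]*T)-.018,[0,0,.074,0],loss='soft_l1',f_scale=.001)
print(m.sum(),r.x*1000,np.degrees(r.x[[1,3]]),np.abs(r.fun).mean())
k=(z['d']>0)&(abs(l)<.006)&(C[...,2]>.07)&(t<.07)&(t>-.05)
print('t',t[k].min(),t[k].max()); k2=k&(C[...,2]>.0945);print('rim',t[k2].min(),t[k2].max())
E
```

```text
time: 10.5
tcp_pos: [0.4746, 0.1964, 0.0653]
tool_rot: [180.0, -0.0, -111.2]
wrist_force: [0.6, 0.0, -0.4]
gripper_width: 0.0597
time: 11.5
tcp_pos: [0.5298, 0.1749, 0.2152]
tool_rot: [179.9, -0.0, -111.2]
wrist_force: [0.4, 0.6, 0.3]
gripper_width: 0.0601
[0.5298355  0.17488554 0.21516311] [ 1.79946957e+02 -1.30055899e-02 -1.11209481e+02] [0.37318869 0.56145731 0.34944826] 0.06010167232874475
2354 [-0.21864687 -1.70230123 73.9815816  -0.86445954] [-0.09753468 -0.04952988] 0.0004034628725083127
t -0.0465943861028944 0.06999889610784141
rim 0.04286742265351718 0.06999889610784141
```

View pics/wj.png

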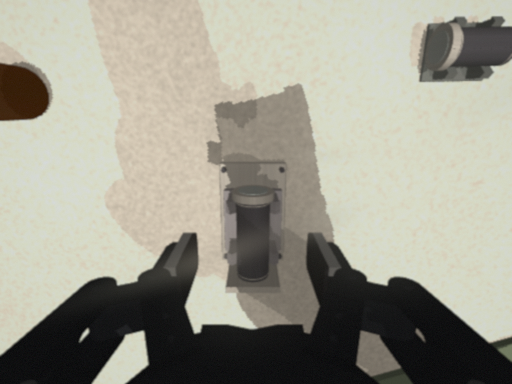

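The barrel is seated: axis height 74.0 mm, tilt below 0.1°, lateral offset -0.2 mm, rim just beyond the open end at (253,195). Next I close the fingers and press on its top at the middle.

```bash
python3 -m pendant '[{"x":0,"y":0,"z":0,"turn":0,"fingers":30},{"x":0,"y":20,"z":0,"turn":0,"fingers":0},{"x":0,"y":40,"z":0,"turn":0,"fingers":0},{"x":0,"y":60,"z":20,"turn":0,"fingers":0},{"x":0,"y":60,"z":50,"turn":0,"fingers":0},{"x":0,"y":60,"z":80,"turn":0,"fingers":0},{"x":0,"y":60,"z":100,"turn":0,"fingers":0},{"x":0,"y":60,"z":105,"turn":0,"fingers":0},{"x":0,"y":60,"z":105,"turn":0,"fingers":0},{"x":0,"y":60,"z":105,"turn":0,"fingers":0}]'
python3 - <<'E'
from h import *
s=manip.get_state();print(s['tcp_pos'],s['wrist_force'])
shot('wrist','wk')
E
```

```text
time: 12.8
tcp_pos: [0.4748, 0.1965, 0.111]
tool_rot: [-180.0, 0.0, -111.2]
wrist_force: [-0.2, 0.8, 1.5]
gripper_width: 0.0002
[0.47479198 0.1965269  0.11097811] [-0.21066859  0.75292184  1.52693561]
```

View pics/wk.png

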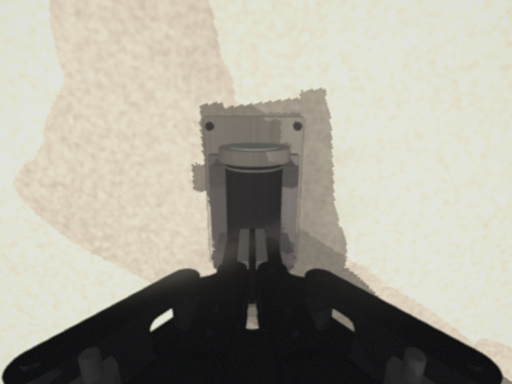

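The shut fingers stand over the crest: seam at column 252, barrel centre at 254. I'm pressing down in steps.

```bash
python3 -m pendant '[{"x":0,"y":0,"z":4,"turn":0,"fingers":0},{"x":0,"y":0,"z":8,"turn":0,"fingers":0},{"x":0,"y":0,"z":11,"turn":0,"fingers":0},{"x":0,"y":0,"z":12,"turn":0,"fingers":0},{"x":0,"y":0,"z":12,"turn":0,"fingers":0}]'
python3 -m pendant '[{"x":0,"y":0,"z":1.5,"turn":0,"fingers":0},{"x":0,"y":0,"z":3,"turn":0,"fingers":0},{"x":0,"y":0,"z":4,"turn":0,"fingers":0},{"x":0,"y":0,"z":4,"turn":0,"fingers":0}]'
python3 -m pendant '[{"x":0,"y":0,"z":1.5,"turn":0,"fingers":0},{"x":0,"y":0,"z":2.5,"turn":0,"fingers":0},{"x":0,"y":0,"z":2.5,"turn":0,"fingers":0},{"x":0,"y":0,"z":2.5,"turn":0,"fingers":0}]'
```

```text
time: 13.48
tcp_pos: [0.4745, 0.1964, 0.0983]
tool_rot: [180.0, -0.0, -111.2]
wrist_force: [-1.6, 0.0, 3.6]
gripper_width: 0.0001
time: 13.98
tcp_pos: [0.4746, 0.1964, 0.0943]
tool_rot: [180.0, 0.0, -111.2]
wrist_force: [-1.6, 0.8, 6.1]
gripper_width: -0.0002
time: 14.48
tcp_pos: [0.4745, 0.1964, 0.092]
tool_rot: [180.0, 0.0, -111.2]
wrist_force: [-2.7, 0.2, 8.8]
gripper_width: 0.0002
```

```bash
python3 -m pendant '[{"x":0,"y":0,"z":1,"turn":0,"fingers":0},{"x":0,"y":0,"z":1,"turn":0,"fingers":0},{"x":0,"y":0,"z":1,"turn":0,"fingers":0}]'
python3 -m pendant '[{"x":0,"y":0,"z":1,"turn":0,"fingers":0},{"x":0,"y":0,"z":1,"turn":0,"fingers":0},{"x":0,"y":0,"z":1,"turn":0,"fingers":0}]'
```

```text
time: 14.85
tcp_pos: [0.4746, 0.1964, 0.0916]
tool_rot: [-180.0, 0.0, -111.2]
wrist_force: [-6.0, -0.7, 24.7]
gripper_width: -0.0003
time: 15.22
tcp_pos: [0.4747, 0.1964, 0.0913]
tool_rot: [-180.0, 0.1, -111.2]
wrist_force: [-11.0, -2.0, 45.3]
gripper_width: -0.0004
```

The force jump shows the stop is reached. I'll back off to a moderate push and check.

```bash
python3 -m pendant '[{"x":0,"y":0,"z":-0.6,"turn":0,"fingers":0},{"x":0,"y":0,"z":-1.1,"turn":0,"fingers":0},{"x":0,"y":0,"z":-1.1,"turn":0,"fingers":0},{"x":0,"y":0,"z":-1.1,"turn":0,"fingers":0}]'
python3 - <<'E'
from h import *
for n in('wrist','scene','side'): shot(n,n+'9')
s=manip.get_state();print(s['tcp_pos'],s['wrist_force'],s['time'])
z=load('wrist9');C=cloud(z)
from scipy.optimize import least_squares
o=np.array([.4751,.1982]);a=np.radians(-21.2);d=np.array([np.cos(a),np.sin(a)]);n=np.array([-d[1],d[0]]);q=C[...,:2]-o;t=q@d;l=q@n
m=(z['d']>0)&(C[...,2]>.07)&(C[...,2]<.092)&(abs(l)<.017)&(t>.016)&(t<.04)
T,L,H=t[m],l[m],C[...,2][m]
r=least_squares(lambda p:np.hypot(L-p[0],H-p[1]-p[2]*(T-.028))-.018,[0,.066,0],loss='soft_l1',f_scale=.001)
print('visible front part: lateral,axis z mm,slope deg',m.sum(),r.x[:2]*1000,np.degrees(r.x[2]),np.abs(r.fun).mean())
k=(z['d']>0)&(abs(l)<.006)&(C[...,2]>.0855)&(C[...,2]<.093)&(t<.07)&(t>.03);print('rim',t[k].min(),t[k].max())
k=(z['d']>0)&(abs(l)>.0185)&(abs(l)<.0245)&(t>.026)&(t<.036);print('saddle top',np.percentile(C[...,2][k],95),'up was ~.072')
k=(z['d']>0)&(abs(l)>.02)&(abs(l)<.03)&(t>0)&(t<.02);print('floor plate',np.median(C[...,2][k]),'up was .036')
a=z['p'][100:300,150:360,::-1];cv2.imwrite('pics/e1.png',cv2.resize(a,None,fx=2.8,fy=2.8,interpolation=2))
y=load('side9');cv2.imwrite('pics/e2.png',cv2.resize(y['p'][210:310,240:350,::-1],None,fx=5,fy=5,interpolation=2))
E
```

```text
time: 15.72
tcp_pos: [0.4746, 0.1963, 0.0916]
tool_rot: [-180.0, 0.0, -111.2]
wrist_force: [-6.2, -1.0, 23.1]
gripper_width: -0.0004
[0.47460717 0.19636172 0.09159087] [-6.20507115 -1.22744114 23.15676369] 15.875
visible front part: lateral,axis z mm,slope deg 2392 [-0.5235417  65.69884617] -0.04816666375463055 0.00039556141930114903
rim 0.042860241219538034 0.051414974572754846
saddle top 0.06459920817296566 up was ~.072
floor plate 0.14209430928551828 up was .036
```

View pics/e1.png

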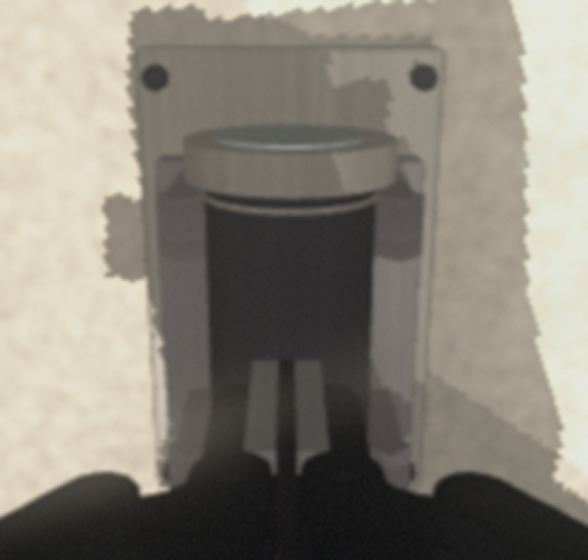

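View pics/e2.png

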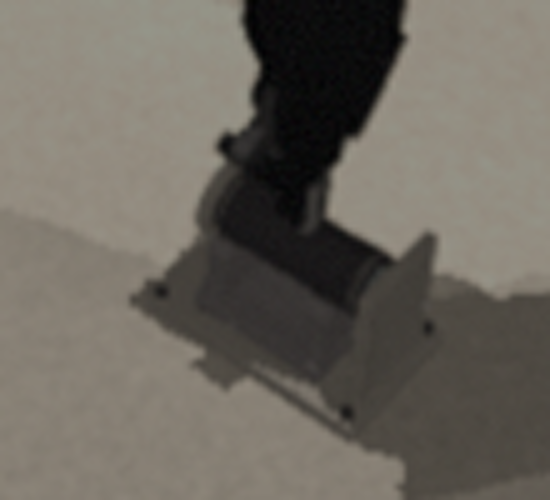

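The barrel is pressed fully down: axis at 65.7 mm (66 expected), level, with a steady 23 N push and the rim about 5 mm clear of the V-block. I'm handing in.

```bash
python3 -c "
from cell import manip
print(manip.job_done())"
```

```text
the job is handed in; nothing more can be done
None
```

The long barrel is lying in the V-block and I handed the job in with the gripper's shut fingers still pressing it down. Its rim is just outside the open end and its plain end faces the end plate. Hand-in was at about 16 s of the 48 s allowed.

**Last checks:**
- **Pressed down:** the barrel axis was at 65.7 mm, against 66 mm when fully down. The V-block's saddles had dropped about 7.5 mm in the depth image, and the force rose sharply at the stop.
- **Seating:** the barrel was level within 0.1° and 0.5 mm off centre sideways. It was about 1.5–2 mm towards the end plate from the ideal position, leaving its rim about 5 mm clear of the V-block.
- **Push:** 23 N downward at hand-in, with about 6 N of side force. It touched 45 N briefly while I was finding the stop, and I then backed off.

**Failed or disagreed:**
- My first move command was refused because fields were missing, so nothing moved.
- The wrist camera read about 1.5 mm off sideways from where the gripper actually closed. I allowed for this when placing the barrel.
- The last attempt to measure the V-block's floor plate picked up the gripper instead, so I did not use it.
- I did not re-measure the short barrel, the green look-alike or the other things at the end. No move was planned to touch them.

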